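# Set the nail lamp and hold its cam lift at the top

## Task

Set the nail lamp on its control pad: press the green button, then the yellow, then the blue, one at a time, each all the way down and let up again before the next. Then take the lamp's cam lever by its red handle, swing it up until it stands straight up, where the tray of nail tips is at its highest under the lights, and keep holding the handle there: the lever springs back if let go, so finish while still holding it. Do not touch the tray, and leave the makeup blender case, nail file, mirror and brow pencil where they are.

Things in the scene. Friction and masses are not known exactly. Their poses are not given: they have to be found in the camera images.
- lamp: white nail lamp, fixed: base 200 x 180 x 12 mm, two side cheeks, a pink-and-white hood with a clear window, 175 mm high in all (170 x 180 mm at the hood), open to its front and back. Origin: centre of its underside; z up; -x is its front (roughly towards the robot); the lever is on its -y side
- lever_axle (a point): point on the lever's horizontal axle, 75 mm above the desk, beside the lamp (168 mm to its -y) in the plane of the handle's middle. The axle runs along the lamp's y axis; the handle's centre circles this point at 110 mm in the lamp's x-z plane
- lever (a joint): angle of the cam lever (rad): 0 = level, pointing to the lamp's -x (front); grows as the handle swings up and over towards +x; 1.571 = straight up, the tray's highest point; beyond it the tray sinks again; stop at 2.2. It may start anywhere from 0 to 0.25 and stays there by friction, but a spring returns it from higher up: about 3 N at the handle holds it upright, about 7 N raises it
- lever_handle: red round handle at the lever's end, a bar 18 mm in diameter and 84 mm long, level, along the lamp's y axis. Origin: its centre, 110 mm from the axle. The steel arm (18 mm wide, 10 mm thick) meets its inner end, 43 to 53 mm from its centre towards the lamp. A sleeve, it spins freely about its length. The lamp's hood begins 77 mm inward of the handle's centre
- tip_tray: aluminium tray 120 x 120 x 5 mm inside the lamp that carries 15 fixed red nail tips (6 mm high). Origin: underside of its steel foot, 4 mm below the tray. An orange round cam on the axle lifts it: its origin is 103 mm above the desk plus 18 mm x sin(lever angle), so 121 mm at most, with the lever upright. It only slides up and down
- pad: white control pad, fixed, 190 x 70 x 20 mm, long side along its x axis. Origin: centre of its underside. The three buttons stand in a row along its length, 55 mm apart, in an order that changes; each sits in a black housing
- green (a joint): travel of the green button in m: 0 up, 0.006 fully down; a spring brings it back (it starts to give at about 1.2 N, fully down takes about 4 N)
- green_top (a point): centre of the top face of the green button, a round push button 28 mm across that is pressed straight down
- yellow (a joint): travel of the yellow button in m: 0 up, 0.006 fully down; a spring brings it back (it starts to give at about 1.2 N, fully down takes about 4 N)
- yellow_top (a point): centre of the top face of the yellow button, a round push button 28 mm across that is pressed straight down
- blue (a joint): travel of the blue button in m: 0 up, 0.006 fully down; a spring brings it back (it starts to give at about 1.2 N, fully down takes about 4 N)
- blue_top (a point): centre of the top face of the blue button, a round push button 28 mm across that is pressed straight down
- blender_case: pink egg-shaped hard makeup blender case, 58 mm across, 68 mm high, loose. Origin: centre of its underside
- nail_file: green-tinted glass nail file, 135 x 12 x 5 mm, lying flat, loose. Origin: centre of its underside; x along its length
- mirror: small rectangular mirror 110 mm wide and 148 mm high standing on a 70 x 110 mm foot, loose. Origin: centre of its underside; the glass faces -x
- brow_pencil: teal plastic brow pencil, 120 mm long, 9 mm thick, lying flat, loose. Origin: centre of its underside; x along its length

How it is judged:
On the way, in this order (a step that is already met when the one before it is completed fails the run):
1. the green button is pressed down while the other two are up (value of joint green above 0.0045 m and value of joint each of yellow, blue below 0.0015 m), for 0.03 s.
2. the yellow button is pressed down while the other two are up (value of joint yellow above 0.0045 m and value of joint each of green, blue below 0.0015 m), for 0.03 s.
3. the blue button is pressed down while the other two are up (value of joint blue above 0.0045 m and value of joint each of green, yellow below 0.0015 m), for 0.03 s.
4. the lever stands upright at the highest lift, held by its handle, all buttons up (value of joint lever between 1.401 and 1.741 rad and z of tip_tray in the frame of lamp above 0.12 m and contact force between the fingers and lever_handle above 0.5 N and contact force between each of the arm, the fingers and tip_tray below 0.2 N and value of joint each of green, yellow, blue below 0.0015 m), for 0.3 s.
At the end, for the whole second after the job is handed in: The fingers still bear on the red handle (over 0.5 N), the lever stands still within 10 degrees (0.17 rad) of upright with the tray lifted at least 17 of 18 mm, the robot does not touch the tray, and all buttons are up (all of step 4 and velocity of joint lever between -0.1 and 0.1 rad/s); the arm keeps its last pose, push and grip.
It fails at once if two buttons pressed at once (value of joint each of green, yellow above 0.003 m or value of joint each of green, blue above 0.003 m or value of joint each of yellow, blue above 0.003 m).
It fails at once if the robot touches the tray (contact force between any of the arm, the fingers and tip_tray above 0.5 N).
It fails at once if the blender case, nail file, mirror or brow pencil is moved by more than 15 mm (distance of any of blender_case, nail_file, mirror, brow_pencil from where it was at the start of the episode above 0.015 m).
It also fails if it takes over 54 s, if anything falls off the work surface, if the arm or the gripper's body presses on something with over 40 N, if the wrist force passes 120 N, or if a joint passes its speed limit or range.

## Robot

A 6-joint arm with a two-finger parallel gripper is mounted at the origin on the work surface. World frame = base frame: x ahead of the robot, y to its left, z up, the work surface at z = 0. Lengths are in m, angles in rad, forces in N, time in s.
With the tool pointing down it reaches from about 0.275 to 0.725 m from the base axis. Payload 15.9 kg.
Tool frame: the origin (TCP) lies midway between the tips of the shut fingers; the grasp point (between the pads) lies 19 mm behind it; z points along the fingers, y is the line along which they close (so a half turn about z gives the same grasp; the last joint's range is limited). The gripper opens to 85 mm and grips with 20 to 120 N. Pads are 22 mm wide; open, the fingers measure 114 mm over their backs; the gripper's body (76 mm by 85 mm) begins 54 mm behind the grasp point. The pads swing forward as they close: fully open they stand 13 mm farther back than shut.
Start: joints at [1.28, 0.213, -0.034, 1.323, 0, 1.571], TCP at [0.143, 0.479, 0.192] pointing down, gripper open.
Joint ranges: [-2.98, 2.98], [-0.74, 1.72], [-1.14, 1.35], [-2.1, 2.04], [-1.57, 1.44], [-3.14, 3.14]. Speed limits (rad/s): [1.89, 1.89, 2.39, 2.57, 3.14, 3.14].

## Interface

Orientations are given as a 3x3 rotation matrix whose columns are the frame's x, y, z axes.
In Python, from rig import env gives the robot as it stands. The module is installed in compiled form; this text tells all that it offers. Calls block until the motion is done:
- env.reach(position, orientation): joint-space move of the TCP to a pose.
- env.servo_line(position, rotation=None, v=0.15): straight line of the TCP; rotation=None keeps the orientation; v is the mean speed in m/s.
- env.move_j(angles): joint-space move.
- env.open_gripper() and env.close_gripper(): open the fingers fully, or close them until they stop; the grip force is fixed at half the most.
- env.pause(seconds).
- env.solve_ik(position, orientation): joint angles nearest the present ones, or None.
- env.capture(name): name is "side" or "top"; returns a dict with "pixels" (400x640x3 uint8, red, green, blue), "vertical_fov" (degrees; the focal length in pixels is half the picture's height over the tangent of half this angle, whatever the lens; pixels are square), "cx", "cy" (the principal point, pixels), "k1" (the pictures are not rectified: a ray, as slopes to the right and down, at radius r is drawn at 1 + k1 r^2 times it, then the intrinsics apply), "R" (3x3) and "t" (3): a world point X has camera coordinates R X + t. Camera axes: x right, y down, z forward; pixel columns grow to the right and rows downward; lengths in m; the calibration is good to about 2 mm. A picture is of the moment at which its call begins. There is no depth.
A pose or a line that the arm cannot do raises env.PlanningError and nothing moves.
- env.sign_off(): hands the job in; it is judged then, once.
Readings, each from a call of its own:
- env.get_clock(): time.
- env.get_q(): joint angles.
- env.get_dq(): joint speeds.
- env.get_joint_torque(): joint torques, N m.
- env.get_eef_pos(): TCP position.
- env.get_tool_rot(): TCP orientation.
- env.get_wrist_force(): force on the tool from outside, world axes, zero at the start.
- env.get_wrist_torque(): the same for the moment, N m.
- env.get_finger_gap(): opening from 0.0 (shut) to 1.0 (fully open).
- env.get_gripper_force(): force on a finger pad.
Only numpy, scipy, OpenCV 4.12 (cv2) and the standard library are available. Lean on these libraries where they do the work, as an engineer would, in place of code of your own. Each camera call takes 0.05 s, during which the arm holds its last target. There are 200 camera calls.

## Working session

There is one attempt and no reset: what is moved stays moved. The work goes in short steps, each a Python script; the robot and the scene stay as the last script left them, time stands still between calls to the robot, and variables do not carry over. Pictures are saved under pics/ and viewed, at most 10 in all, crops included, and the job is handed in when it is done.

```bash
mkdir -p pics; python3 - <<'E'
from rig import env
import cv2,pickle
d={}
for n in("side","top"):
    c=env.capture(n); d[n]=c
    cv2.imwrite(f"pics/{n}0.png",c["pixels"][:,:,::-1])
    print(n,c["vertical_fov"],c["cx"],c["cy"],c["k1"],c["R"],c["t"])
pickle.dump(d,open("c0.pkl","wb"))
print(env.get_clock(),env.get_tool_rot())
E
```

```text
side 42.951687575523394 318.3831383185856 204.37746003277041 -0.14828316161767505 [[ 9.95763871e-01 -9.19448782e-02  6.72416261e-04]
 [-5.24859740e-02 -5.74397717e-01 -8.16891966e-01]
 [ 7.54952667e-02  8.13396215e-01 -5.76790311e-01]] [-0.55149596  0.13337872  1.19743034]
top 44.39622471807561 326.5119623566664 201.78041947192827 -0.023907467440674006 [[-0.01348401 -0.99986922 -0.00892937]
 [-0.99692767  0.01413237 -0.07704215]
 [ 0.07715827  0.0078631  -0.99698785]] [0.06589084 0.57743989 1.45114649]
0.1 [[-9.57997210e-01  2.86777396e-01 -2.67621813e-04]
 [ 2.86777519e-01  9.57996702e-01 -9.86721827e-04]
 [-2.65887020e-05 -1.02202468e-03 -9.99999477e-01]]
```

View pics/side0.png

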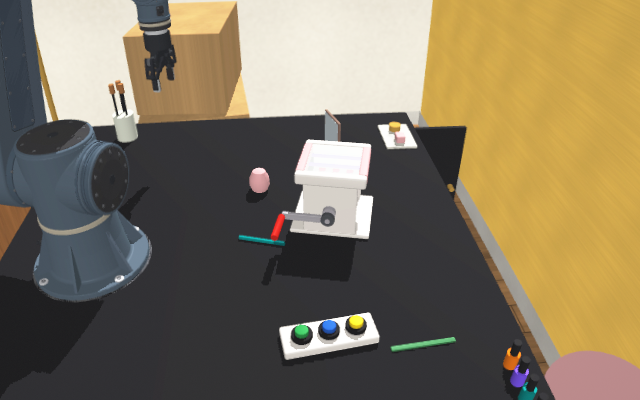

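View pics/top0.png

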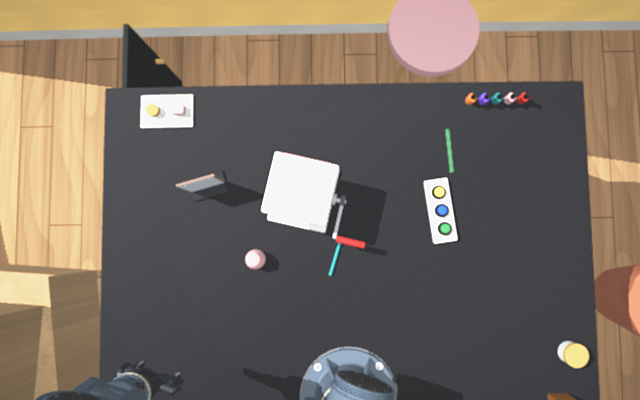

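The side view shows the pad with green (302,333), blue (329,327) and yellow (356,322). The red handle is near (279,227), with the pencil at (262,240) beside and below it. In the top view the handle is at (350,242), the lamp hood at (302,190), and the buttons are at (445,229), (442,211) and (439,192).

```bash
cat > vis.py <<'E'
import numpy as np,cv2
def cam(c):
    f=200/np.tan(np.radians(c["vertical_fov"])/2)
    return np.array([[f,0,c["cx"]],[0,f,c["cy"]],[0,0,1]]),np.array(c["R"]),np.array(c["t"])
def und(c,p):
    K,R,t=cam(c)
    return cv2.undistortPoints(np.float64(p).reshape(-1,1,2),K,np.array([c["k1"],0,0,0.]))[:,0]
def plane(c,p,z):
    K,R,t=cam(c);n=und(c,p);d=np.c_[n,np.ones(len(n))]@R;o=-R.T@t
    return o+d*((z-o[2])/d[:,2])[:,None]
def tri(a,pa,b,pb):
    P=[np.c_[np.array(c["R"]),np.array(c["t"])] for c in(a,b)]
    X=cv2.triangulatePoints(P[0],P[1],und(a,pa).T,und(b,pb).T);return (X[:3]/X[3]).T
def proj(c,X):
    K,R,t=cam(c);return cv2.projectPoints(np.float64(X).reshape(-1,3),cv2.Rodrigues(R)[0],t,K,np.array([c["k1"],0,0,0.]))[0][:,0]
def blob(c,h,box,s=110,v=60):
    hs=cv2.cvtColor(c["pixels"],cv2.COLOR_RGB2HSV).astype(int)
    m=((hs[...,0]-h[0])%180<=(h[1]-h[0])%180)&(hs[...,1]>s)&(hs[...,2]>v)
    w=np.zeros_like(m);w[box[1]:box[3],box[0]:box[2]]=1
    n,l,st,ce=cv2.connectedComponentsWithStats((m&w).astype(np.uint8))
    k=1+np.argmax(st[1:,4]);return l==k
def ends(m):
    y,x=np.nonzero(m);p=np.c_[x,y].astype(float);c=p.mean(0);u=np.linalg.svd(p-c,full_matrices=False)[2][0]
    s=(p-c)@u;return c,c+u*s.min(),c+u*s.max(),len(p)
E
python3 - <<'E'
import pickle;from vis import *
np.set_printoptions(precision=4,suppress=True)
d=pickle.load(open("c0.pkl","rb"));S,T=d["side"],d["top"]
H={"green":(45,80),"yellow":(18,35),"blue":(100,125)}
for k,h in H.items():
    a=blob(S,h,(275,310,385,365));b=blob(T,h,(420,175,465,250))
    ca,cb=ends(a),ends(b)
    print(k,ca[0],ca[3],cb[0],cb[3],tri(S,ca[0],T,cb[0]), plane(T,cb[0],.03),plane(S,ca[0],.03))
a=ends(blob(S,(170,8),(260,200,300,260)));b=ends(blob(T,(170,8),(325,225,380,260)))
print("red",a,b);print(tri(S,a[0],T,b[0]))
for i in(1,2):print(tri(S,a[i],T,b[1]),tri(S,a[i],T,b[2]))
for z in(.075,.09,.1):print(z,plane(T,b[:3],z).ravel())
for nm,h,bs,bt in(("pencil",(82,98),(225,225,295,255),(320,240,345,285)),("file",(50,80),(385,330,465,355),(440,120,460,180))):
    print(nm,*[plane(c,ends(blob(c,h,bx))[1:3],.005).ravel() for c,bx in((S,bs),(T,bt))])
# hood & pad in top
g=T["pixels"].min(2)
for nm,bx,z in(("hood",(250,140,343,240),.175),("pad",(415,170,465,250),.02)):
    m=np.zeros(g.shape,np.uint8);x0,y0,x1,y1=bx;m[y0:y1,x0:x1]=g[y0:y1,x0:x1]>150
    c=max(cv2.findContours(m,0,1)[0],key=cv2.contourArea);r=cv2.boxPoints(cv2.minAreaRect(c))
    X=plane(T,r,z);print(nm,r.ravel(),X[:,:2].ravel(),X.mean(0),[np.degrees(np.arctan2(*(X[i+1]-X[i])[1::-1])) for i in(0,1)],[np.linalg.norm(X[i+1]-X[i]) for i in(0,1)])
cv2.imwrite("pics/crop.png",np.hstack([cv2.resize(T["pixels"][140:290,250:380,::-1],None,fx=4,fy=4,interpolation=2)[:600,:400],cv2.resize(S["pixels"][130:260,230:380,::-1],(400,347)).copy()if 0 else cv2.resize(S["pixels"][130:280,260:360,::-1],(400,600))]))
E
```

```text
green [301.1818 331.3455] 165 [444.7375 228.2125] 80 [[ 0.4935 -0.2918  0.0352]] [[ 0.4938 -0.293   0.03  ]] [[ 0.4935 -0.2874  0.03  ]]
yellow [355.8529 321.8588] 170 [439.0638 192.1277] 47 [[ 0.6019 -0.2782  0.0359]] [[ 0.6019 -0.2795  0.03  ]] [[ 0.6036 -0.273   0.03  ]]
blue [328.8081 326.6105] 172 [441.8511 209.8511] 94 [[ 0.5482 -0.2849  0.0354]] [[ 0.5487 -0.2862  0.03  ]] [[ 0.5486 -0.2802  0.03  ]]
red (array([277.316 , 226.8632]), array([281.9774, 213.3368]), array([272.9175, 239.627 ]), 212) (array([350.4545, 241.632 ]), array([335.4467, 238.1012]), array([364.9879, 245.0513]), 231)
[[ 0.4576 -0.0099  0.0769]]
[[0.4692 0.0332 0.0836]] [[ 0.459  -0.0471  0.1425]]
[[0.4566 0.0322 0.0056]] [[ 0.4468 -0.0517  0.0735]]
0.075 [ 0.4581 -0.0099  0.075   0.4689  0.0331  0.075   0.4477 -0.0516  0.075 ]
0.09 [ 0.4582 -0.0093  0.09    0.4688  0.0333  0.09    0.4479 -0.0506  0.09  ]
0.1 [ 0.4582 -0.0089  0.1     0.4688  0.0334  0.1     0.448  -0.0499  0.1   ]
pencil [0.3573 0.0532 0.005  0.4714 0.016  0.005 ] [0.4532 0.0219 0.005  0.3582 0.0523 0.005 ]Traceback (most recent call last):
  File "<stdin>", line 14, in <module>
  File "vis.py", line 21, in blob
    k=1+np.argmax(st[1:,4]);return l==k
        ~~~~~~~~~^^^^^^^^^^
    return _wrapfunc(a, 'argmax', axis=axis, out=out, **kwds)
    return bound(*args, **kwds)
ValueError: attempt to get argmax of an empty sequence
```

```bash
cat > plan.py <<'E'
import numpy as np
B={"green":(.4935,-.2922),"yellow":(.6019,-.2787),"blue":(.5484,-.2854)}
ux=np.array([.970,-.243,0]);ux/=np.linalg.norm(ux)
R=np.c_[np.cross(ux,[0,0,-1]),ux,[0,0,-1]]   # tool down, fingers close along lamp x
R2=R*np.array([-1,-1,1])
E
python3 - <<'E'
import pickle;from vis import *;from plan import *
from rig import env
np.set_printoptions(precision=4,suppress=True)
d=pickle.load(open("c0.pkl","rb"));S,T=d["side"],d["top"]
g=T["pixels"].min(2)
for nm,bx,z in(("hood",(250,140,343,240),.175),("pad",(415,170,465,250),.02)):
    m=np.zeros(g.shape,np.uint8);x0,y0,x1,y1=bx;m[y0:y1,x0:x1]=g[y0:y1,x0:x1]>150
    c=max(cv2.findContours(m,0,1)[0],key=cv2.contourArea);r=cv2.boxPoints(cv2.minAreaRect(c))
    X=plane(T,r,z);print(nm,X[:,:2].ravel(),X.mean(0),[np.degrees(np.arctan2(*(X[i+1]-X[i])[1::-1])) for i in(0,1)],[np.linalg.norm(X[i+1]-X[i]) for i in(0,1)])
print(np.linalg.det(R),env.get_wrist_force(),env.get_finger_gap())
for RR in(R,R2):
    for p in([.143,.479,.36],[*B["green"],.3],[*B["green"],.03],[*B["yellow"],.03],[.4576,-.01,.058],[.4576,-.01,.2],[.564,-.037,.166]):print(p,env.solve_ik(p,RR))
h=np.array([.4576,-.0099,.078]);y=np.array([.243,.970,0]);A=h+.11*ux;A[2]=.075
print("axle",A,"lamp",A+.168*y);
img=np.ascontiguousarray(S["pixels"][...,::-1]);im2=np.ascontiguousarray(T["pixels"][...,::-1])
for c,i in((S,img),(T,im2)):
    for X in(h,h+.042*y,h-.042*y,A,A+.05*y,A+.168*y+[0,0,.1]):
        p=proj(c,X)[0];cv2.circle(i,tuple(np.round(p*16).astype(int)),24,(255,255,0),-1,shift=4)
cv2.imwrite("pics/crop.png",np.hstack([cv2.resize(i[140:260,a:a+100],(400,480),interpolation=2) for i,a in((im2,270),(img,260))]))
E
```

```text
hood [ 0.5255  0.2417  0.7112  0.1982  0.6619 -0.0001  0.4775  0.0453] [0.594  0.1213 0.175 ] [np.float64(-13.188065987687692), np.float64(-103.97350113429543)] [np.float64(0.19075535138988556), np.float64(0.20431248850555633)]
pad [ 0.6396 -0.2321  0.651  -0.308   0.458  -0.333   0.4469 -0.2578] [ 0.5489 -0.2827  0.02  ] [np.float64(-81.52838173753189), np.float64(-172.63597060657526)] [np.float64(0.07673689478912717), np.float64(0.19455934293252122)]
0.9999999999999999 [-0.9641 -1.1784 -0.4866] 1.0018256292269843
[0.143, 0.479, 0.36] [1.2807 0.2656 0.4631 1.7683 0.     3.0969]
[0.4935, -0.2922, 0.3] [-0.5346  0.3984  0.4932  1.6655  0.      1.2817]
[0.4935, -0.2922, 0.03] [-0.5346  0.4415 -0.134   0.9953  0.      1.2817]
[0.6019, -0.2787, 0.03] [-0.4336  0.6181  0.1584  1.1111  0.      1.3826]
[0.4576, -0.01, 0.058] [-0.0218  0.1987 -0.4017  0.9704  0.      1.7944]
[0.4576, -0.01, 0.2] [-0.0218  0.1245 -0.1208  1.3255  0.      1.7944]
[0.564, -0.037, 0.166] [-0.0655  0.3541  0.0896  1.3063  0.      1.7508]
[0.143, 0.479, 0.36] [ 1.2807  0.2656  0.4631  1.7683  0.     -0.0447]
[0.4935, -0.2922, 0.3] [-0.5346  0.3984  0.4932  1.6655  0.     -1.8599]
[0.4935, -0.2922, 0.03] [-0.5346  0.4415 -0.134   0.9953  0.     -1.8599]
[0.6019, -0.2787, 0.03] [-0.4336  0.6181  0.1584  1.1111  0.     -1.759 ]
[0.4576, -0.01, 0.058] [-0.0218  0.1987 -0.4017  0.9704  0.     -1.3472]
[0.4576, -0.01, 0.2] [-0.0218  0.1245 -0.1208  1.3255  0.     -1.3472]
[0.564, -0.037, 0.166] [-0.0655  0.3541  0.0896  1.3063  0.     -1.3908]
axle [ 0.5643 -0.0366  0.075 ] lamp [0.6051 0.1263 0.075 ]
```

View pics/crop.png

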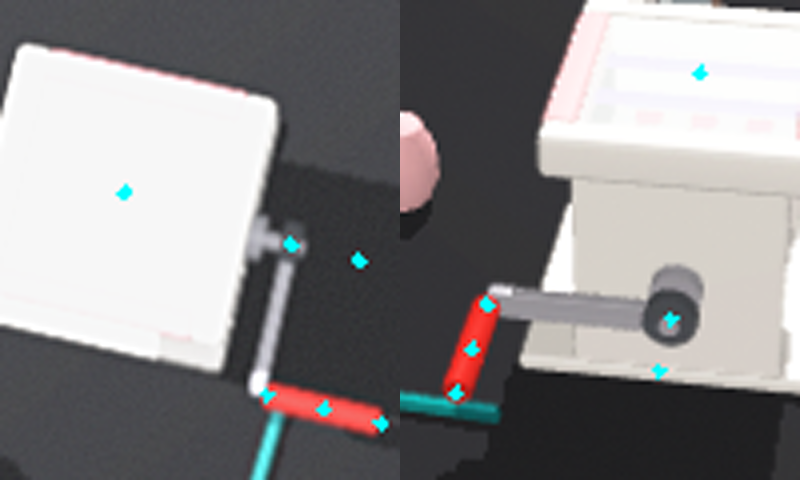

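The crop shows the projected handle, axle and lamp-centre points falling on the real parts, so the model fits. I'll press green first.

```bash
cat >> plan.py <<'E'
def press(env,name):
    p=np.array([*B[name],.05]);env.servo_line(p,v=.2);env.pause(.1)
    f0=env.get_wrist_force()[2];z=.042;hist=[]
    while z>.022:
        env.servo_line([p[0],p[1],z],v=.05);f=env.get_wrist_force()[2]-f0
        hist.append((round(z,4),round(float(env.get_eef_pos()[2]),4),round(float(f),1)))
        if f>7:break
        z-=.001
    env.pause(.12);print(name,hist,"held",env.get_wrist_force()[2]-f0,env.get_clock())
    env.servo_line([p[0],p[1],.06],v=.15)
E
python3 - <<'E'
from rig import env;from plan import *;import cv2
p=env.get_eef_pos();env.servo_line([p[0],p[1],.36],v=.3);print(env.get_clock())
env.close_gripper();print(env.get_clock())
env.reach([*B["green"],.28],R);print(env.get_clock())
env.servo_line([*B["green"],.07],v=.25);print(env.get_clock(),env.get_finger_gap())
cv2.imwrite("pics/a.png",cv2.resize(env.capture("side")["pixels"][200:380,220:420,::-1],None,fx=3,fy=3))
press(env,"green");print(env.get_clock())
E
```

```text
0.9167
1.6833
4.6667
5.6583 0.002032583920374156
green [(0.042, 0.0418, -0.0), (0.041, 0.0411, 0.0), (0.04, 0.0399, 0.1), (0.039, 0.0389, 0.2), (0.038, 0.0379, -0.2), (0.037, 0.0369, -0.3), (0.036, 0.036, -0.8), (0.035, 0.0349, -0.1), (0.034, 0.0339, 0.5), (0.033, 0.033, -0.2), (0.032, 0.0319, -1.2), (0.031, 0.0309, -0.2), (0.03, 0.0299, 0.6), (0.029, 0.0289, 0.9), (0.028, 0.0279, 0.1), (0.027, 0.0269, 0.3), (0.026, 0.0259, 0.0), (0.025, 0.0249, -0.8), (0.024, 0.0239, 0.5), (0.023, 0.0229, 0.4)] held 0.8011659038541121 11.2333
11.6333
```

View pics/a.png

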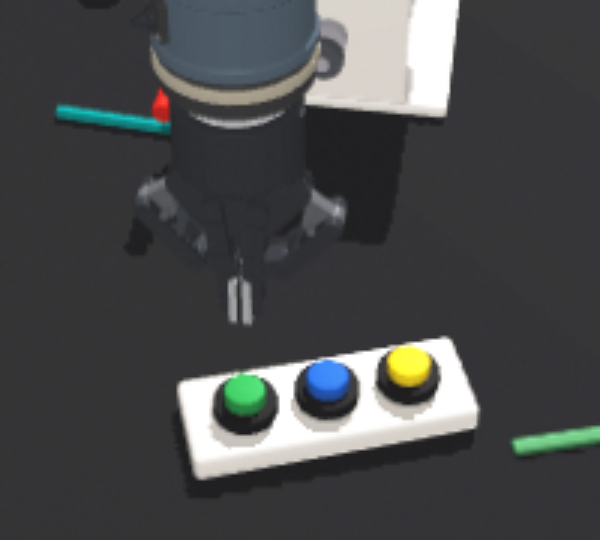

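The tips show at crop (240,322), which is full-image pixel (300,307), above green. There was no force down to z=0.023, so I'll compare the projection with the claimed TCP.

```bash
python3 - <<'E'
import pickle;from vis import *;from plan import *;from rig import env
d=pickle.load(open("c0.pkl","rb"));S,T=d["side"],d["top"]
print(proj(S,[[.4935,-.2922,.07],[.4935,-.2922,.06],[.4935,-.2922,.035]]))
env.servo_line([*B["green"],.028],v=.1);c=env.capture("side");t=env.capture("top")
print(env.get_eef_pos(),env.get_tool_rot(),env.get_wrist_force(),env.get_joint_torque(),env.get_clock())
cv2.imwrite("pics/b.png",np.hstack([cv2.resize(c["pixels"][270:370,270:390,::-1],None,fx=4,fy=4),cv2.resize(t["pixels"][170:270,400:470,::-1],None,fx=4,fy=4)]))
E
```

```text
[[300.89396565 319.37941198]
 [301.0037941  322.91287949]
 [301.2733687  331.54094165]]
[ 0.49376089 -0.29235962  0.02846957] [[ 2.43005493e-01  9.70024810e-01  4.45525039e-04]
 [ 9.70024896e-01 -2.43005378e-01 -2.97014177e-04]
 [-1.79846140e-04  5.04346456e-04 -9.99999857e-01]] [-0.25188759  0.27632112 -0.5173703 ] [-1.10814457e-03 -8.40543079e+01  4.41374373e+01  1.19156612e-03
 -4.76164985e-05  4.80297956e-06] 12.2
```

View pics/b.png

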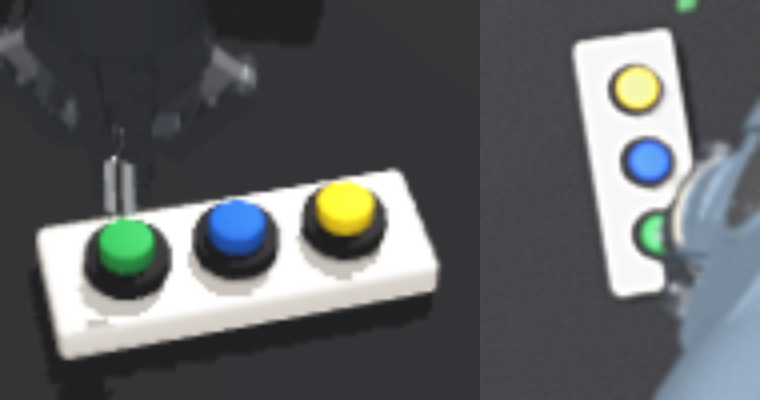

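The tips appear at side pixel (300,324), but the claimed TCP projects to about (301,333), so there's a 9–12 px offset. The silver knuckles are at side (272,281) and (329,289), and top (450,245) and (459,207). I'll triangulate those to locate the gripper.

```bash
python3 - <<'E'
import pickle;from vis import *;from plan import *;from rig import env
np.set_printoptions(precision=4,suppress=True)
d=pickle.load(open("c0.pkl","rb"));S,T=d["side"],d["top"]
a=tri(S,[329,289],T,[459,207]);b=tri(S,[272,281],T,[450,245]);print(a,b,(a+b)/2)
for z in (.028,.04,.05,.06):print(plane(S,[[300,324]],z))
for z in(.07,.09,.1):print('a',plane(S,[[300,307]],z))
c=env.capture("top");s=env.capture("side")
for z in(.028,.1,.2,.3):print(z,proj(T,[*B["green"],z]),proj(S,[*B["green"],z]))
print(np.abs(s["R"]-S["R"]).max(),np.abs(np.array(s["t"])-S["t"]).max(),np.abs(c["R"]-T["R"]).max(),np.abs(np.array(c["t"])-T["t"]).max())
cv2.imwrite("pics/c.png",np.hstack([cv2.resize(s["pixels"][240:340,250:350,::-1],None,fx=4,fy=4,interpolation=2),cv2.resize(c["pixels"][180:280,400:500,::-1],None,fx=4,fy=4,interpolation=2)]))
E
```

```text
[[ 0.5465 -0.304   0.1578]] [[ 0.4448 -0.2759  0.1592]] [[ 0.4957 -0.2899  0.1585]]
[[ 0.4925 -0.2665  0.028 ]]
[[ 0.4921 -0.2771  0.04  ]]
[[ 0.4918 -0.2859  0.05  ]]
[[ 0.4914 -0.2948  0.06  ]]
a [[ 0.4939 -0.2601  0.07  ]]
a [[ 0.4931 -0.2789  0.09  ]]
a [[ 0.4927 -0.2883  0.1   ]]
0.028 [[444.3029 228.3374]] [[301.3476 333.9054]]
0.1 [[450.1541 227.751 ]] [[300.5575 308.4867]]
0.2 [[459.358  226.8281]] [[299.3557 268.7524]]
0.3 [[470.0984 225.7502]] [[298.0211 223.0312]]
0.0 0.0 0.0 0.0
```

View pics/c.png

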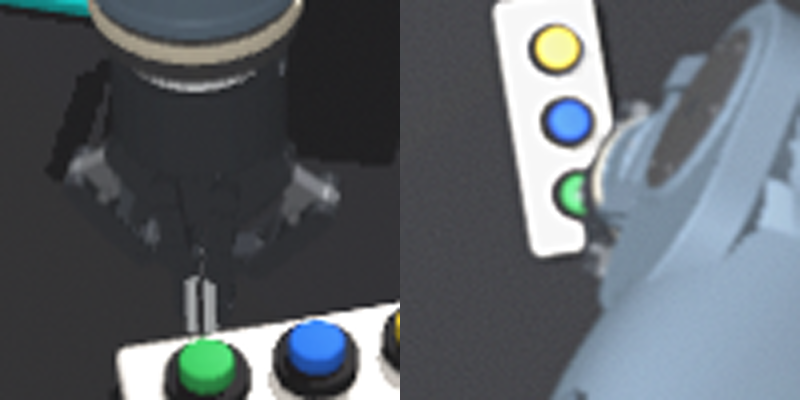

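The knuckles put the gripper's xy on target. The visible tips sit about 30 mm above the reported TCP z, so I'll keep descending on force; the contact point will give the real height offset.

```bash
python3 - <<'E'
s=open('plan.py').read()
i=s.index("def press")
s=s[:i]+'''def press(env,name,z=.02,zmin=-.006,up=.035):
    p=B[name];env.pause(.1);f0=np.mean([env.get_wrist_force()[2] for _ in range(3)]);hist=[]
    env.servo_line([*p,z],v=.15)
    while z>zmin:
        z-=.001;env.servo_line([*p,z],v=.05);f=env.get_wrist_force()[2]-f0
        hist.append((round(z,4),round(float(env.get_eef_pos()[2]),4),round(float(f),1)))
        if f>7:break
    env.pause(.1);print(name,hist,"held",env.get_wrist_force()[2]-f0,env.get_clock())
    return hist[-1][2]>7
'''
open('plan.py','w').write(s)
E
python3 - <<'E'
from rig import env;from plan import *;import cv2
print(press(env,"green"))
c=env.capture("side");cv2.imwrite("pics/d.png",cv2.resize(c["pixels"][240:360,250:390,::-1],None,fx=4,fy=4,interpolation=2))
E
```

```text
green [(0.019, 0.0191, -0.7), (0.018, 0.018, -0.2), (0.017, 0.0169, -1.0), (0.016, 0.0159, 0.4), (0.015, 0.0149, 0.2), (0.014, 0.014, -0.4), (0.013, 0.0129, 0.2), (0.012, 0.012, -0.4), (0.011, 0.0109, 0.5), (0.01, 0.0099, -0.1), (0.009, 0.0089, 0.4), (0.008, 0.0079, 0.2), (0.007, 0.0069, -0.1), (0.006, 0.0059, -1.6), (0.005, 0.0049, -0.3), (0.004, 0.0039, -0.3), (0.003, 0.0029, -0.9), (0.002, 0.002, 0.6), (0.001, 0.001, 2.1), (-0.0, 0.0, 3.0), (-0.001, -0.001, 2.4), (-0.002, -0.002, 3.2), (-0.003, -0.003, 4.1), (-0.004, -0.0035, 13.4)] held 13.572487113662467 18.75
True
```

View pics/d.png

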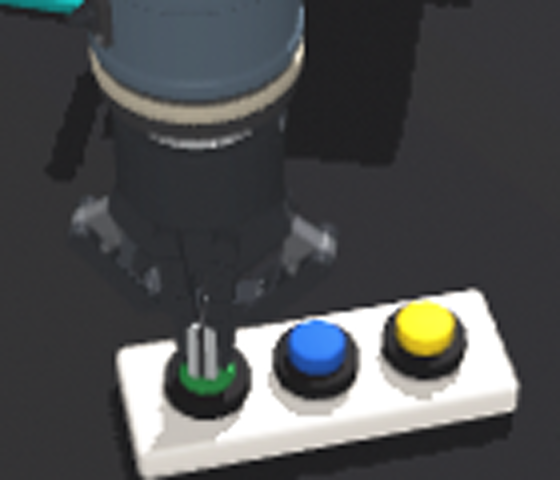

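Green bottomed at reported z = -0.0035, with contact at about +0.002. So the real tips sit about 33 mm above the reported TCP. Next, yellow and blue directly.

```bash
python3 - <<'E'
from rig import env;from plan import *
env.servo_line([*B["green"],.02],v=.12)
for n in("yellow","blue"):
    env.servo_line([*B[n],.02],v=.2)
    print(press(env,n,z=-.002,zmin=-.007));env.servo_line([*B[n],.02],v=.12)
print(env.get_clock())
E
```

```text
yellow [(-0.003, -0.0027, 3.5), (-0.004, -0.0034, 12.4)] held 11.686767849060638 20.85
True
blue [(-0.003, -0.003, 4.7), (-0.004, -0.0034, 11.3)] held 11.685338664669985 22.6167
True
22.9667
```

```bash
python3 - <<'E'
from rig import env;from plan import *;import cv2,numpy as np
env.servo_line([*B["blue"],.12],v=.3)
env.open_gripper()
env.servo_line([.4576,-.0099,.12],v=.3)
env.servo_line([.4576,-.0099,.026],v=.15)
print(env.get_clock(),env.get_eef_pos(),env.get_wrist_force())
c=env.capture("side");t=env.capture("top")
cv2.imwrite("pics/e.png",np.hstack([cv2.resize(c["pixels"][150:270,210:350,::-1],None,fx=3.5,fy=3.5,interpolation=2),cv2.resize(t["pixels"][180:300,300:385,::-1],None,fx=3.5,fy=3.5,interpolation=2)]))
E
```

```text
26.125 [ 0.45813087 -0.01027019  0.02657444] [ 1.20814598  0.23838007 -0.400962  ]
```

View pics/e.png

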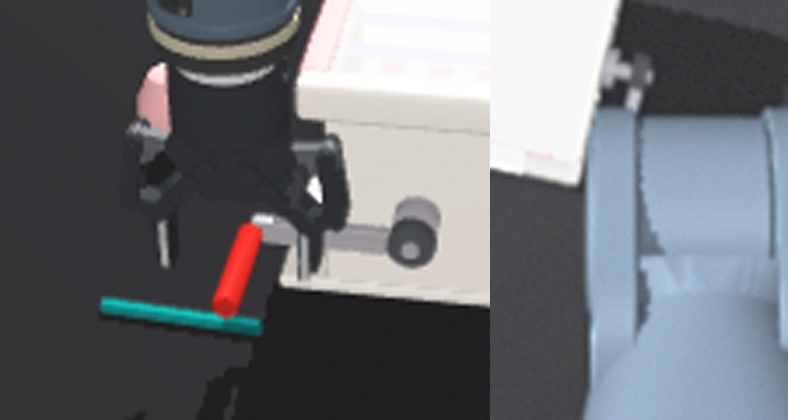

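The open fingers straddle the handle. Their tips are at crop (165,262) and (305,278), and the midpoint lies on the handle centre. I'll go 6 mm lower, grip, and swing along the arc.

```bash
python3 - <<'E'
from rig import env;from plan import *;import cv2
np.set_printoptions(precision=2,suppress=True)
env.servo_line([.4576,-.0099,.020],v=.1)
env.close_gripper();print(env.get_clock(),env.get_finger_gap(),env.get_gripper_force(),env.get_wrist_force())
g0=env.get_finger_gap()
if .1<g0<.4:
    p0=np.array([.4576,-.0099,.020]);t0=.02
    for t in np.linspace(t0,np.pi/2,11)[1:]:
        env.servo_line(p0+.11*((np.cos(t0)-np.cos(t))*ux+np.array([0,0,np.sin(t)-np.sin(t0)])),v=.08)
        f=env.get_wrist_force();print(round(t,2),f,round(env.get_finger_gap(),3),round(env.get_gripper_force(),1),env.get_clock())
        if np.linalg.norm(f)>40 or env.get_finger_gap()<.1:print("stop");break
c=env.capture("side");t=env.capture("top")
cv2.imwrite("pics/f.png",np.hstack([cv2.resize(c["pixels"][120:260,220:390,::-1],None,fx=3,fy=3,interpolation=2),cv2.resize(t["pixels"][140:280,290:380,::-1],None,fx=3,fy=3,interpolation=2)]))
E
```

```text
27.1167 0.18623253470896464 58.4350311756134 [-0.    0.32  0.81]
0.18 [-2.31  0.53  0.58] 0.184 59.1 27.4833
0.33 [-4.91  0.95  2.41] 0.189 59.4 27.85
0.49 [-7.58  1.98  3.61] 0.192 59.7 28.2167
0.64 [-9.45  2.29  6.6 ] 0.186 60.0 28.5833
0.8 [-10.67   2.56  10.17] 0.189 60.3 28.95
0.95 [-10.31   3.03  13.48] 0.187 60.6 29.3167
1.11 [-9.43  3.15 14.67] 0.193 60.8 29.6833
1.26 [-6.83  1.55 14.85] 0.187 60.8 30.05
1.42 [-3.76  2.91 12.01] 0.189 60.6 30.4167
1.57 [-2.02  3.24 10.3 ] 0.191 60.4 30.7833
```

View pics/f.png

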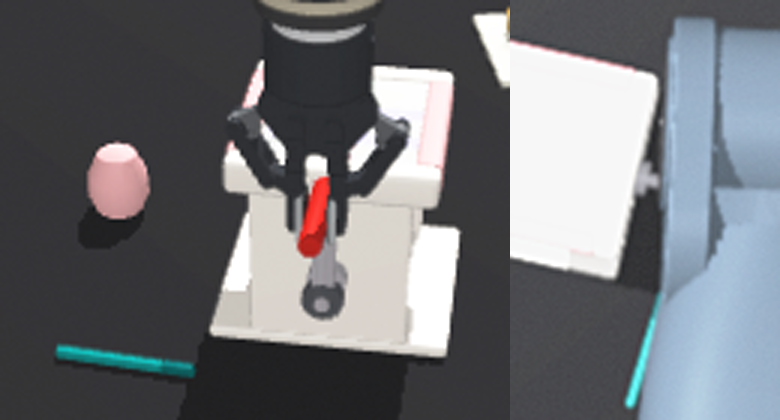

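The fingers still hold the red handle, and the arm stands nearly vertical above the axle at crop (322,300). The egg and pencil haven't moved. One numeric check of the angle before handing in.

```bash
python3 - <<'E'
from rig import env;from plan import *;from vis import *
c=env.capture("side");h=ends(blob(c,(170,8),(300,160,350,215)));print("red",h)
A=np.array([.5643,-.0366,.075]);y=np.array([.243,.97,0])
for a in(1.4,1.571,1.74):
    H=A+.11*(-np.cos(a)*ux+[0,0,np.sin(a)]);print(a,proj(c,[H-.042*y,H+.0*y,H+.042*y]).ravel())
print(env.get_clock(),env.get_wrist_force(),env.get_dq(),env.get_gripper_force())
E
```

```text
red (array([324.48704663, 192.67875648]), array([327.22032116, 178.65317997]), array([322.04617779, 205.2038769 ]), 193)
1.4 [313.1751589  203.07217337 316.28212454 192.11908341 319.20385699
 181.82167279]
1.571 [321.95153495 203.23563905 324.79722155 192.2454782  327.47149898
 181.91560018]
1.74 [330.65569055 204.62546904 333.23601449 193.57943637 335.6594743
 183.19780205]
30.9333 [-1.78108363  4.71050004 10.35935231] [ 0.00073422 -0.00146307  0.00016058 -0.00122679  0.00070698  0.00120593] 60.40701985359192
```

The measured handle position matches upright to within about 0.01 rad, and the arm is still and gripping.

```bash
python3 - <<'E'
from rig import env
env.pause(.4);print(env.sign_off(),env.get_clock())
E
```

```text
the job is handed in; nothing more can be done
the job is handed in; nothing more can be done
```

I pressed green, yellow and blue in order, each to its stop and released. The job was handed in at about 31 s with the gripper holding the lever handle within about 0.01 rad of upright; sign-off returned no verdict, so I can't confirm it passed.

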